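# Tighten a jar vice through its slanted hex socket with a square-grip key

## Task

Clamp the amber jar that stands in the blue jar vice: take the orange-gripped hex key from its wooden holder, feel it into the recessed hex socket of the slanted drive head, and turn it clockwise in regrasped quarter turns until the jaw is fully home against its stop. Then pull the key out and stand it back in its holder, fully down and let go. Do not knock over or push away the jug and jars standing around, and leave the clamped jar upright in the vice.

Things in the scene. Friction and masses are not known exactly. Their poses are not given: they have to be found in the camera images.
- vice: Fixed blue and grey jar vice, left or right of the table's middle. Base plate 215 x 110 x 12 mm; origin at table level, x from the drive head towards the jar (away from the robot, within 0.3 rad), z up. The jar stands on the plate 55 mm along +x before an aluminium V stop 64 mm high. The slanted blue barrel of the drive head, at -x, reaches 95 mm high.
- socket_mouth (a point): Centre of the mouth of the steel lip (56 mm outside) on the drive head; does not turn. Its z is the screw's axis pointing OUT of the socket: it leans 25 degrees from vertical to the vice's -x (to the robot). Inwards: a flare 6 mm deep narrows from 37 to 31 mm diameter, a round bore of 31 mm runs 6 mm more, then comes the brass hex socket.
- hex_rim (a point): Upper rim of the hex socket on the screw's axis, 12 mm below socket_mouth (same axes; does not turn). Hex 23.6 mm across flats, 28 mm deep from here. Which way its flats point differs at every start and is tied to no axis listed: feel or see it. It repeats every 60 degrees; a key within about 7 degrees slips in, one off angle stops with only some 4 mm of its tapered foot in, held by 1 mm of rim: press lightly (5 N).
- socket_floor (a point): Centre of the floor of the hex socket, 40 mm below socket_mouth along the screw's axis, same axes. The key's foot rests here when fully in. The screw turns against a steady friction of about 0.12 N m, tightens clockwise seen from outside (from the key's grip), stops hard at the end, and stays where it is left. The socket itself does not move in or out.
- jaw (a joint): Sliding jaw of the vice, driven by the screw: travel in m towards the jar (+x of the vice). One radian of the screw moves it 4 mm. Starts at 0.0028 to 0.0076; 0.0208 is fully home, at the stop, rubber pad pressed on the jar (so 3.3 to 4.5 rad of turning in all).
- vice_jar: Amber glass jar with black lid, 68 mm diameter, 78 mm high, that stands loose in the vice, its origin at the centre of its underside.
- key: Hex key 130 mm long, 0.2 kg; origin at the foot's centre, z to the grip. Greased steel hex 22 mm across flats to 58 mm (two flats face its +x and -x; the first 6 mm taper to 17 mm at the foot), 33 mm collar to 65, 18 mm shank to 85, orange grip 30 mm square from 85 to 130 mm, square to its x and y. Starts upright in the holder at any yaw. Let go in the socket it stays, leaning up to 5 degrees.
- holder: Fixed block of light wood, 80 x 80 mm and 55 mm high on a black foot 86 mm square, origin at the centre of its underside. In its middle a round bore of 29 mm, with a 4 mm chamfer at the top, whose floor is 15 mm above the table.
- holder_floor (a point): Centre of the floor of the holder's bore, 15 mm above the table: the key's foot rests here.
- jug: White plastic jug with a spout, about 155 mm square and 276 mm high, standing on the table; origin at the centre of its underside. It stands either in the middle between vice and holder or farther back.
- tall_jar: Tall clear clip-top jar, 133 x 125 mm and 192 mm high; origin at the centre of its underside. It takes the other of the jug's two places.
- front_jar: Amber jar with black lid, 68 mm diameter, 78 mm high, on the table on the robot's side of the vice; origin at the centre of its underside.
- small_clip_jar: Clip-top jar with wax, 93 x 74 mm and 88 mm high, on the table behind the key holder; origin at the centre of its underside.
There are look-alikes about, which are no part of the job. Leave any pink or red look-alike of the holder alone. What is shaped like the vice_jar but red is not meant.

How it is judged:
On the way, in this order (a step that is already met when the one before it is completed fails the run):
1. the key is in the hex socket, before the jaw is home (z of key in the frame of socket_mouth below -0.03 m and distance between key and socket_floor below 0.012 m and angle between the z axis of key and the z axis of socket_mouth, either way round below 0.15 rad and value of joint jaw below 0.018 m), for 0.1 s.
2. the key, still in the socket, has turned the screw until the jaw is home (z of key in the frame of socket_mouth below -0.03 m and distance between key and socket_floor below 0.012 m and angle between the z axis of key and the z axis of socket_mouth, either way round below 0.15 rad and value of joint jaw above 0.0195 m), for 0.1 s.
At the end, for the whole second after the job is handed in: The jaw is within 1.3 mm of its stop; the key stands at rest in its holder, its foot within 8 mm of the bore's axis and 6 mm of its floor, leaning less than 0.2 rad; the clamped jar is upright (0.15 rad) on the vice's base, against the V stop (value of joint jaw above 0.0195 m and horizontal distance between key and holder_floor below 0.008 m and z of key in the frame of holder_floor below 0.006 m and angle between key's own z axis and vertical below 0.2 rad and linear speed of key below 0.02 m/s and angle between vice_jar's own z axis and vertical below 0.15 rad and z of vice_jar in the frame of vice below 0.02 m and x of vice_jar in the frame of vice above 0.045 m); the robot touches nothing.
It fails at once if the white jug is pushed more than 3 cm or tipped over (distance of jug from where it was at the start of the episode above 0.03 m or angle between jug's own z axis and vertical above 0.35 rad).
It fails at once if the tall clip jar is pushed more than 3 cm or tipped over (distance of tall_jar from where it was at the start of the episode above 0.03 m or angle between tall_jar's own z axis and vertical above 0.35 rad).
It fails at once if the amber jar in front of the vice is pushed more than 3 cm or tipped over (distance of front_jar from where it was at the start of the episode above 0.03 m or angle between front_jar's own z axis and vertical above 0.35 rad).
It fails at once if the small clip jar is pushed more than 3 cm or tipped over (distance of small_clip_jar from where it was at the start of the episode above 0.03 m or angle between small_clip_jar's own z axis and vertical above 0.35 rad).
It fails at once if the clamped jar is tipped (angle between vice_jar's own z axis and vertical above 0.35 rad).
It also fails if it takes over 72 s, if anything falls off the work surface, if the arm or the gripper's body presses on something with over 40 N, if the wrist force passes 120 N, or if a joint passes its speed limit or range.

## Robot

A 7-joint arm with a two-finger parallel gripper is mounted at the origin on a cart in front of the work surface, level with it; the furniture and walls round the work are solid. World frame = base frame: x ahead of the robot, y to its left, z up, the work surface at z = 0. Lengths are in m, angles in rad, forces in N, time in s.
With the tool pointing down it reaches from about 0.35 to 0.9 m from the base axis. Payload 8.1 kg.
Tool frame: the origin (TCP) lies between the finger pads; the fingertips stand 8 mm ahead of it and the grasp point (between the pads) lies 11 mm behind it; z points along the fingers, y is the line along which they close (so a half turn about z gives the same grasp; the last joint's range is limited). The gripper opens to 92 mm and grips with 3 to 60 N. Pads are 19 mm wide; open, the fingers measure 130 mm over their backs; the gripper's body (75 mm by 190 mm) begins 47 mm behind the grasp point.
Start: joints at [1.233, 0.434, 0.025, 1.573, -0.012, 1.134, -0.075], TCP at [0.145, -0.608, 0.235] pointing down, gripper open.
Joint ranges: [-2.62, 2.62], [-0.44, 2.09], [-1.27, 1.32], [0.08, 2.57], [-1.32, 4.46], [0.12, 2], [-2.74, 2.74]. Speed limits (rad/s): [2.22, 2.22, 3.01, 3.01, 3.14, 3.14, 3.14].

## Interface

Orientations are given as a 3x3 rotation matrix whose columns are the frame's x, y, z axes.
In Python, from workcell import status, cams, env, models gives the robot as it stands.
- The arm moves only by the tool step_arm, never from a script. Its argument "steps" is a list of rows, each an object with "translation": the shift along the tool's x, y, z in mm, a list of three; "yaw": the turn about the tool's z in rad. In form: [{"translation": [dx, dy, dz], "yaw": yaw}, ...]. A call has 1 to 20 rows; each row is the pose to reach, as a shift and turn from the pose commanded when the call began, along the tool's axes at that moment; what a row does not reach only later rows make up. A row lasts 1/10 s, in which the tool goes at most 50 mm and 8.59 degrees, less where a joint would pass 70% of its speed; a pose out of reach is approached as far as the arm can. A call with a gripper value outside its range is refused whole. "fingers" is the closure, from 0 (fully open) to 1 (shut), set as the call begins (left out, the last holds). The fingers move at their own pace and stop on an object; the grip force is fixed at half the most. Time passes only in rows, so rows that repeat a pose let the fingers close. It gives the time, the measured TCP pose, the force, the opening and the grip force at its end, in the units of the state.
- status.get_state(): the state, without advancing time (a new reading comes with each control period).
- cams.get_image(name): name is "side" or "top"; returns a dict with "frame" (480x640x3 uint8, red, green, blue), "depth" (480x640 float32, m along the optical axis (not along the pixel's ray), 0 where there is no reading), "fx", "fy", "cx", "cy" (pixels), "R" (3x3) and "t" (3): a world point X has camera coordinates R X + t. Camera axes: x right, y down, z forward; pixel columns grow to the right and rows downward; lengths in m; the calibration is good to about 2 mm. A picture is of the moment at which its call begins.
- env.hand_in(): hands the job in; it is judged then, once.
Trained networks look in a picture, given as the dict that the camera call returned (one of the last four; its "shot" number tells which), for a name from the list of things; names that differ only in an ending like _2 or _b are one class to them, and where a whole thing is asked for, a point or a joint stands for the part that bears it (a point fixed in the world has none). Each returns a list of dicts, best first, with "conf" (0 to 1); they miss things now and then, are a little off and sometimes report something else, mostly with a low value. They report only what shows in the picture. A call takes as long as a camera call. They do not tell look-alikes from the thing itself.
- models.look_for(query, picture): "location" ([x, y, z] in m, in world coordinates, good to about 4 mm: the middle of the surface that is visible of it).
The state is a dict: "clock": time; "qpos": joint angles; "dq": joint speeds; "joint_torque": joint torques, N m; "ee_pos": TCP position; "eef_rot": TCP orientation; "contact_force": force on the tool from outside, world axes, zero at the start; "moment": the same for the moment, N m; "finger_gap": opening from 0.0 (shut) to 1.0 (fully open); "finger_force": force on a finger pad.
Only numpy, scipy, OpenCV 4.12 (cv2) and the standard library are available. Lean on these libraries where they do the work, as an engineer would, in place of code of your own. Each camera call takes 0.05 s, during which the arm holds its last target. There are 200 camera calls.

## Working session

There is one attempt and no reset: what is moved stays moved. The work goes in short steps, Python scripts to look and compute and a tool call to move; the robot and the scene stay as the last step left them, time stands still between calls to the robot, and variables do not carry over. Pictures are saved under pics/ and viewed, at most 10 in all, crops included, and the job is handed in when it is done.

Besides the shell and the picture viewer there is one more tool, called after "Emit:" as a command line: name --argument value ..., lists and objects as JSON in quotes. step_arm: Moves the arm, as the interface text tells. Its arguments: {"type":"object","properties":{"steps":{"type":"array"},"fingers":{"type":"number"}},"required":["steps"]}

```bash
mkdir -p pics; cat > h.py <<'E'
import numpy as np, cv2
from workcell import status, cams, env, models
np.set_printoptions(precision=4,suppress=True)
def snap(n,fn=None):
    p=cams.get_image(n)
    if fn: cv2.imwrite('pics/'+fn,p['frame'][:,:,::-1])
    return p
def world(p):
    d=p['depth'];v,u=np.indices(d.shape)
    c=np.stack([(u-p['cx'])/p['fx']*d,(v-p['cy'])/p['fy']*d,d],-1)
    return (c-np.array(p['t']))@np.array(p['R'])
def pix(p,X):
    c=np.array(p['R'])@np.array(X)+np.array(p['t']);return c[0]/c[2]*p['fx']+p['cx'],c[1]/c[2]*p['fy']+p['cy']
E
python3 - <<'E'
from h import *
s=status.get_state();print(s)
for n in('top','side'):
    p=snap(n,n+'0.png');np.savez(n+'0.npz',**p)
    print(n,p['fx'],p['fy'],p['cx'],p['cy'],'cam',-np.array(p['R']).T@p['t']);print(p['R'])
    for q in('vice','socket_mouth','vice_jar','key','holder','jug','tall_jar','front_jar','small_clip_jar'):
        for r in models.look_for(q,p)[:2]: print(q,np.array(r['location']),round(r['conf'],2),np.round(pix(p,r['location'])))
E
```

```text
{'clock': 0.0, 'qpos': array([ 1.2334,  0.4352,  0.025 ,  1.5741, -0.0116,  1.134 , -0.0751]), 'dq': array([-0.0012, -0.0005,  0.0005, -0.0011,  0.0018,  0.0016, -0.0026]), 'joint_torque': array([  0.0001, -66.7849,   0.9849, -31.4457,  -0.0604,   0.0428,
         0.0002]), 'ee_pos': array([ 0.1452, -0.6074,  0.2339]), 'eef_rot': array([[ 0.9726,  0.2326, -0.0005],
       [ 0.2326, -0.9726,  0.0015],
       [-0.0001, -0.0016, -1.    ]]), 'contact_force': array([ 0.0762,  0.2606, -0.184 ]), 'moment': array([-0.0016,  0.0043, -0.0079]), 'finger_force': 0.0, 'finger_gap': 1.0003874891679796}
top 572.7392442398927 572.7392442398927 316.58466727297997 245.5862757908418 cam [0.4433 0.0251 1.5448]
[[ 0.026  -0.9996  0.0117]
 [-0.993  -0.0272 -0.1153]
 [ 0.1156 -0.0086 -0.9933]]
vice [ 0.6147 -0.2172  0.0148] 0.73 [402. 250.]
socket_mouth [ 0.5735 -0.2254  0.0711] 0.86 [408. 264.]
socket_mouth [0.6057 0.2268 0.1418] 0.35 [230. 244.]
vice_jar [ 0.6763 -0.3477  0.0765] 0.85 [456. 226.]
vice_jar [ 0.688  -0.2142  0.0846] 0.8 [405. 219.]
key [0.6047 0.225  0.1449] 0.79 [230. 244.]
holder [0.4601
[... 321 characters left out ...]
92512 314.36488364252637 240.74193216395014 cam [0.3871 1.0802 0.9484]
[[-0.9738 -0.2271  0.0105]
 [-0.1512  0.6126 -0.7758]
 [ 0.1697 -0.757  -0.6309]]
vice [ 0.574  -0.2081  0.0414] 0.82 [350. 200.]
vice_jar [ 0.6703 -0.3306  0.0636] 0.91 [326. 167.]
vice_jar [ 0.6917 -0.2182  0.0922] 0.63 [311. 177.]
key [0.609  0.2381 0.1152] 0.92 [299. 286.]
holder [0.4756 0.4402 0.0579] 0.82 [341. 392.]
holder [0.4552 0.273  0.0527] 0.72 [365. 331.]
jug [0.788  0.0291 0.1286] 0.68 [249. 213.]
tall_jar [0.6247 0.0395 0.1298] 0.6 [313. 225.]
front_jar [ 0.4539 -0.1692  0.0566] 0.65 [392. 210.]
small_clip_jar [ 0.6943 -0.2196  0.0903] 0.75 [310. 178.]
small_clip_jar [0.7346 0.2582 0.0682] 0.62 [241. 298.]
```

View pictures.

View pics/top0.png

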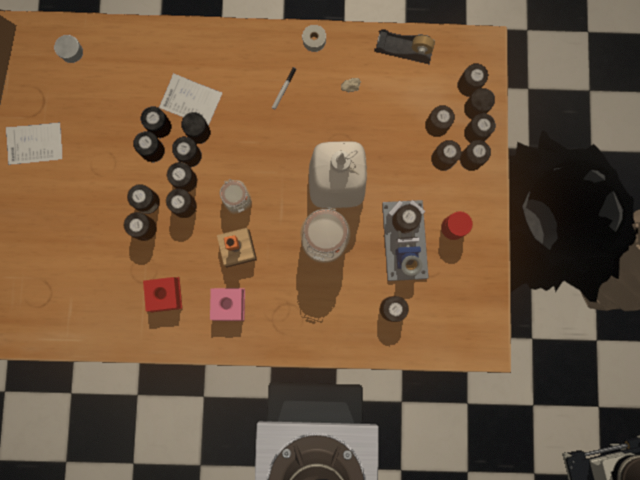

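View pics/side0.png

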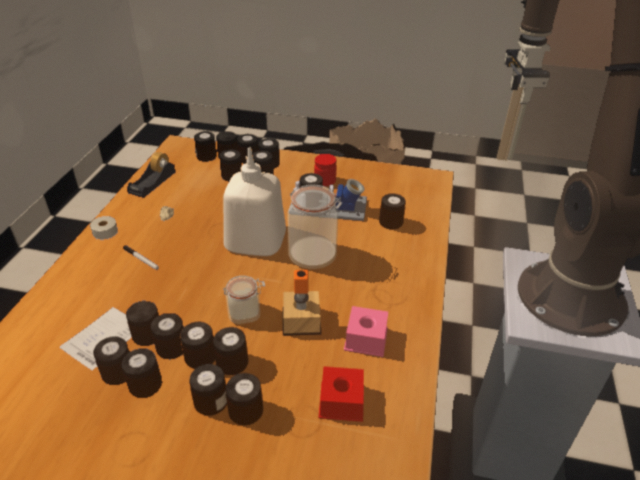

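```bash
python3 - <<'E'
from h import *
T=dict(np.load('top0.npz'));S=dict(np.load('side0.npz'))
def crop(p,c,r,s): 
    u,v=c;return cv2.resize(p['frame'][v-r:v+r,u-r:u+r,::-1],(s,s),interpolation=cv2.INTER_CUBIC)
im=np.vstack([np.hstack([crop(T,(232,246),20,300),crop(T,(406,262),20,300)]),np.hstack([crop(S,(300,283),20,300),crop(S,(352,192),20,300)])])
cv2.imwrite('pics/c1.png',im)
for n,p in(('top',T),('side',S)):
    W=world(p);hsv=cv2.cvtColor(p['frame'],cv2.COLOR_RGB2HSV);ok=p['depth']>0
    box=lambda c,r:(np.abs(W[...,0]-c[0])<r)&(np.abs(W[...,1]-c[1])<r)&ok
    k=box((.605,.225),.06)&(W[...,2]>.095)
    P=W[k];print(n,'key n',len(P),'mean',P.mean(0),'z',np.percentile(P[:,2],[2,98]))
    t=P[P[:,2]>.137];print(' top pts',len(t),t.mean(0) if len(t) else '', cv2.minAreaRect(np.float32(t[:,:2]*1000)) if len(t)>3 else '')
    h=box((.6,.22),.07)&(np.abs(W[...,2]-.055)<.006);print(' holder top',cv2.minAreaRect(np.float32(W[h][:,:2]*1000)))
    v=box((.62,-.21),.16)&(np.abs(W[...,2]-.012)<.006)&(hsv[...,0]>85)&(hsv[...,0]<130)
    c=cv2.connectedComponentsWithStats(v.astype(np.uint8))
    print(' plate',v.sum(),cv2.minAreaRect(np.float32(W[v][:,:2]*1000)))
    L=box((.575,-.222),.045)&(W[...,2]>.06);Q=W[L];print(' lip n',len(Q),'zmax',np.percentile(Q[:,2],[50,90,98]))
W=world(T)
print((W[252:276,396:420,2]*1000).astype(int))
E
```

```text
top key n 187 mean [0.6086 0.2239 0.1403] z [0.1072 0.1506]
 top pts 149 [0.6099 0.2256 0.145 ] ((610.11474609375, 225.7619171142578), (30.309898376464844, 29.87016487121582), 15.774789810180664)
 holder top ((610.4661254882812, 225.49781799316406), (80.30809020996094, 80.44728088378906), 15.290771484375)
 plate 1 ((628.4907836914062, -254.88526916503906), (0.0, 0.0), 0.0)
 lip n 419 zmax [0.0729 0.0891 0.0937]
side key n 332 mean [0.6045 0.2391 0.1308] z [0.1013 0.1479]
 top pts 159 [0.6057 0.2341 0.1439] ((606.0404663085938, 232.41856384277344), (27.76207733154297, 32.41327667236328), 14.72829532623291)
 holder top ((606.0043334960938, 229.99989318847656), (80.0086441040039, 85.35102844238281), 16.016849517822266)
 plate 24 ((583.038818359375, -200.26199340820312), (13.129827499389648, 38.36121368408203), 88.64430236816406)
 lip n 305 zmax [0.0718 0.0859 0.0911]
[[  28   52   62   59   57   59   61   61   58   59   63   59   62   62
    62   60   61   57   56   61   67   58   63   58]
 [  29   45   53   62   52   59   55   51   51   57   67   60   67   70
    62   67   61   61   57
[... 2077 characters left out ...]
0   73   75   73   62
    66   72   65   75   72   66   76   79   78   75]
 [  15    9   10   12   16   15   10   79   79   72   72   66   67   69
    75   74   71   73   72   74   74   72   72   79]
 [   9   18    8   12    9   15   10   14   77   74   71   74   74   72
    73   73   78   71   66   74   72   70   68   16]
 [  17   11   14    6   10   10   11   10   17   66   73   76   76   72
    73   76   69   73   82   75   70   72   11   16]
 [  13    9   13   11   11   14    8   15    4   10   11   75   73   70
    68   71   72   74   70   68   12   13   15   12]
 [   8   11   13    5   11   11   13    9   13   16   13   10   13   71
    66   66   70    6   12    9   10   15    8   18]]
```

View pics/c1.png

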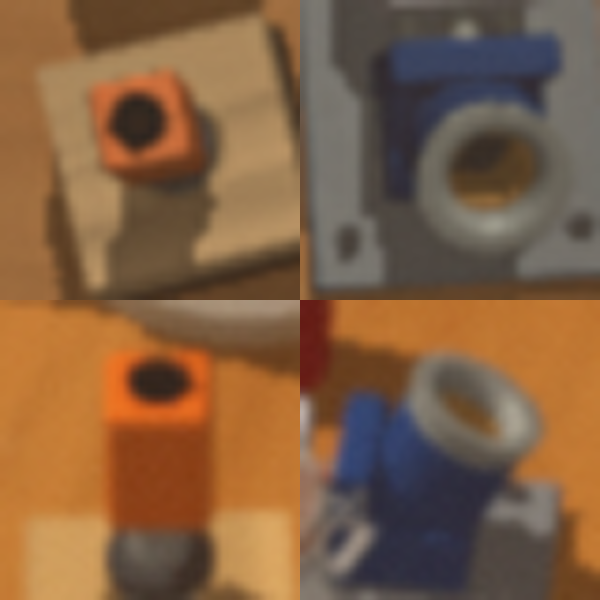

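```bash
python3 - <<'E'
from h import *
for n in('top','side'):
    p=dict(np.load(n+'0.npz'));W=world(p);f=p['frame'].astype(int);hsv=cv2.cvtColor(p['frame'],cv2.COLOR_RGB2HSV)
    ok=p['depth']>0
    grey=(hsv[...,1]<75)&ok
    pl=grey&(W[...,2]>.004)&(W[...,2]<.02)&(np.abs(W[...,0]-.63)<.14)&(np.abs(W[...,1]+.215)<.075)
    m=cv2.morphologyEx(pl.astype(np.uint8),cv2.MORPH_OPEN,np.ones((2,2)))>0
    print(n,'plate',m.sum(),cv2.minAreaRect(np.float32(W[m][:,:2]*1000)))
    yaw=np.radians(4);s,c=np.sin(np.radians(25)),np.cos(np.radians(25))
    ex=np.array([np.cos(yaw),np.sin(yaw),0]);nz=-s*ex+c*np.array([0,0,1]);u=c*ex+s*np.array([0,0,1]);v=np.cross(nz,u)
    c0=np.array([.567,-.226,.082])
    D=W-c0;a,b,h=D@u,D@v,D@nz
    near=ok&(np.hypot(a,b)<.045);g=near&(f[...,2]-f[...,0]<12)&(hsv[...,1]<90)
    for it in range(2):
        h0=np.median(h[g&(np.abs(h-(0 if it==0 else h0))<.008)])
    L=g&(np.abs(h-h0)<.007);O=near&~L
    best=max((( (lambda r:((r>.0175)&(r<.028))[L].sum()-((r>.0175)&(r<.028))[O].sum()-(r>.029)[L].sum())(np.hypot(a-i,b-j))),i,j) for i in np.arange(-.015,.015,.001) for j in np.arange(-.015,.015,.001))
    print(' n',L.sum(),'h0',h0,best,'centre',c0+best[1]*u+best[2]*v+h0*nz)
E
```

```text
top plate 1437 ((608.9690551757812, -121.93154907226562), (229.76673889160156, 378.61248779296875), 17.159969329833984)
 n 214 h0 -0.001737564575277285 (np.int64(75), np.float64(-0.001999999999999988), np.float64(-0.009999999999999995)) centre [ 0.5666 -0.2361  0.0796]
side plate 368 ((499.0110778808594, 406.6698303222656), (74.72834777832031, 1363.373779296875), 6.294229984283447)
 n 138 h0 -0.0026529307320224153 (np.int64(-55), np.float64(-0.0059999999999999915), np.float64(-0.015)) centre [ 0.5637 -0.2413  0.0771]
```

Emit:
step_arm --steps '[{"translation": [120,-80,0],"yaw": 0},{"translation": [220,-180,-40],"yaw": 0},{"translation": [240,-230,-60],"yaw": 0},{"translation": [240,-280,-60],"yaw": 0},{"translation": [250,-330,-60],"yaw": 0},{"translation": [250,-380,-60],"yaw": 0},{"translation": [250,-430,-60],"yaw": 0}]' --fingers 0.0

```text
clock: 1.7
ee_pos: [0.2768, -0.295, 0.2805]
eef_rot: [[0.972, 0.234, 0.001], [0.234, -0.972, -0.001], [0.001, 0.001, -1.0]]
contact_force: [0.9, -0.8, -0.2]
finger_gap: 1.0
finger_force: 0.0
```

```bash
python3 - <<'E'
from h import *
T=dict(np.load('top0.npz'));S=dict(np.load('side0.npz'))
def ray(p,u,v):
    R=np.array(p['R']);return -R.T@p['t'],R.T@np.array([(u-p['cx'])/p['fx'],(v-p['cy'])/p['fy'],1])
def tri(a,b):
    (o1,d1),(o2,d2)=ray(T,*a),ray(S,*b)
    k=np.linalg.lstsq(np.stack([d1,-d2],1),o2-o1,rcond=None)[0];x,y=o1+k[0]*d1,o2+k[1]*d2;return (x+y)/2,np.linalg.norm(x-y)
print('mouth',tri((411.6,265.5),(355.1,186.4)))
def onz(p,u,v,z): o,d=ray(p,u,v);return o+d*(z-o[2])/d[2]
C=[onz(T,u,v,.012)[:2] for u,v in((383,202),(424,200),(428,279),(387,283))];print(np.array(C))
W=world(T)
# plate edges: gray-vs-wood mask via saturation
hsv=cv2.cvtColor(T['frame'],cv2.COLOR_RGB2HSV)
m=np.zeros((480,640),np.uint8);m[195:290,375:436]=(hsv[195:290,375:436,1]<110)
m=cv2.morphologyEx(m,cv2.MORPH_OPEN,np.ones((3,3)));n,l,st,_=cv2.connectedComponentsWithStats(m);i=1+st[1:,4].argmax()
c=max(cv2.findContours((l==i).astype(np.uint8),0,1)[0],key=cv2.contourArea)[:,0]
q=np.float32([onz(T,u,v,.012)[:2]*1000 for u,v in c]);print('rect',cv2.minAreaRect(q))
# key grip: orange in both
for p in(T,S):
    h=cv2.cvtColor(p['frame'],cv2.COLOR_RGB2HSV)
for c1 in [(.6095,.226,.145)]: print(pix(T,c1),pix(S,c1))
# grip top hole centre: top crop (137,121), side crop (159,381)
f=lambda x,y,u0,v0:(u0+(x+.5)/7.5-.5,v0+(y+.5)/7.5-.5)
print('key top',tri(f(137,121,212,226),f(159,81,280,263)))
E
```

```text
mouth (array([ 0.5683, -0.2347,  0.0716]), np.float64(0.002838310384437245))
[[ 0.7461 -0.1659]
 [ 0.7548 -0.2777]
 [ 0.5397 -0.2894]
 [ 0.526  -0.1794]]
rect ((644.1277465820312, -227.4481201171875), (216.16456604003906, 113.87236022949219), 4.633796691894531)
(np.float64(229.9462243397303), np.float64(241.9059532435931)) (np.float64(299.71564104748376), np.float64(272.06285874747516))
key top (array([0.6087, 0.2265, 0.1422]), np.float64(0.0032086362628581076))
```

Emit:
step_arm --steps '[{"translation": [0,0,0],"yaw": 0},{"translation": [0,0,0],"yaw": 0},{"translation": [0,0,0],"yaw": 0}]'

```text
clock: 2.0
ee_pos: [0.2759, -0.2978, 0.2801]
eef_rot: [[0.973, 0.232, 0.0], [0.232, -0.973, -0.001], [0.0, 0.001, -1.0]]
contact_force: [0.2, 0.1, 0.0]
finger_gap: 0.999
finger_force: 0.0
```

Emit:
step_arm --steps '[{"translation": [80,-40,0],"yaw": 0},{"translation": [130,-90,0],"yaw": 0},{"translation": [160,-140,0],"yaw": 0},{"translation": [190,-190,0],"yaw": 0},{"translation": [205,-240,0],"yaw": 0},{"translation": [220,-290,0],"yaw": 0},{"translation": [240,-330,0],"yaw": 0},{"translation": [270,-370,0],"yaw": 0},{"translation": [310,-400,10],"yaw": 0},{"translation": [360,-420,20],"yaw": 0},{"translation": [410,-430,30],"yaw": 0},{"translation": [446,-432,30],"yaw": 0},{"translation": [446,-432,30],"yaw": 0},{"translation": [446,-432,30],"yaw": 0},{"translation": [446,-432,30],"yaw": 0},{"translation": [446,-432,30],"yaw": 0}]'

```text
clock: 3.6
ee_pos: [0.6093, 0.2257, 0.2495]
eef_rot: [[0.973, 0.231, -0.001], [0.231, -0.973, -0.001], [-0.001, 0.0, -1.0]]
contact_force: [-0.7, -0.7, 1.4]
finger_gap: 1.001
finger_force: 0.0
```

Over the key; descend and close.

Emit:
step_arm --steps '[{"translation": [0,0,40],"yaw": 0},{"translation": [0,0,80],"yaw": 0},{"translation": [0,0,115],"yaw": 0},{"translation": [0,0,135],"yaw": 0},{"translation": [0,0,135],"yaw": 0},{"translation": [0,0,135],"yaw": 0}]'

```text
clock: 4.2
ee_pos: [0.6096, 0.2263, 0.1164]
eef_rot: [[0.973, 0.232, 0.001], [0.232, -0.973, 0.0], [0.001, 0.0, -1.0]]
contact_force: [0.8, -0.5, -0.0]
finger_gap: 0.999
finger_force: 0.0
```

Emit:
step_arm --steps '[{"translation": [0,0,0],"yaw": 0},{"translation": [0,0,0],"yaw": 0},{"translation": [0,0,0],"yaw": 0},{"translation": [0,0,0],"yaw": 0},{"translation": [0,0,0],"yaw": 0},{"translation": [0,0,0],"yaw": 0},{"translation": [0,0,0],"yaw": 0},{"translation": [0,0,0],"yaw": 0}]' --fingers 1.0

```text
clock: 5.0
ee_pos: [0.6093, 0.227, 0.1149]
eef_rot: [[0.973, 0.233, -0.0], [0.233, -0.973, -0.0], [-0.0, 0.0, -1.0]]
contact_force: [-0.2, 0.4, 0.5]
finger_gap: 0.353
finger_force: 0.1
```

Emit:
step_arm --steps '[{"translation": [0,0,0],"yaw": 0},{"translation": [0,0,0],"yaw": 0},{"translation": [0,0,-8],"yaw": 0},{"translation": [0,0,-16],"yaw": 0},{"translation": [0,0,-24],"yaw": 0},{"translation": [0,0,-30],"yaw": 0},{"translation": [0,0,-30],"yaw": 0}]'

```text
clock: 5.7
ee_pos: [0.61, 0.2273, 0.1464]
eef_rot: [[0.973, 0.232, 0.002], [0.232, -0.973, 0.001], [0.002, -0.0, -1.0]]
contact_force: [-0.6, -0.7, -3.0]
finger_gap: 0.322
finger_force: 30.0
```

Held (−3 N includes its weight). Now pre-tilt in the bore.

Emit:
step_arm --steps '[{"translation": [-5,0,-30],"yaw": 0},{"translation": [-10,0,-30],"yaw": 0},{"translation": [-16,0,-29],"yaw": 0},{"translation": [-22,0,-28],"yaw": 0},{"translation": [-28,0,-27],"yaw": 0},{"translation": [-34,0,-25],"yaw": 0},{"translation": [-40,0,-23],"yaw": 0},{"translation": [-45,0,-21],"yaw": 0},{"translation": [-49,0,-20],"yaw": 0},{"translation": [-49,0,-20],"yaw": 0}]'

```text
clock: 6.7
ee_pos: [0.5611, 0.2154, 0.1648]
eef_rot: [[0.973, 0.233, -0.0], [0.233, -0.973, -0.0], [-0.0, 0.0, -1.0]]
contact_force: [-0.1, 0.2, -1.7]
finger_gap: 0.319
finger_force: 30.0
```

```bash
python3 - <<'E'
from h import *
p=snap('side');x=p['frame'][210:350,220:400,::-1];cv2.imwrite('pics/c2.png',cv2.resize(x,None,fx=4,fy=4,interpolation=cv2.INTER_CUBIC))
E
```

```text
(no output)
```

View pics/c2.png

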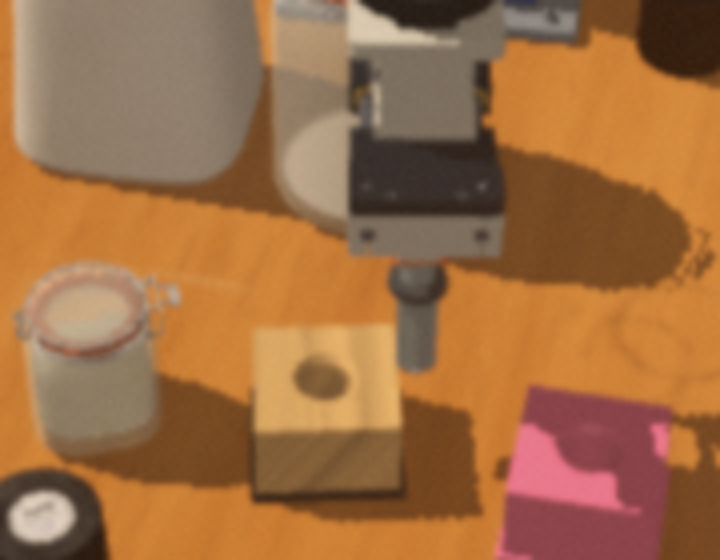

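Emit:
step_arm --steps '[{"translation": [25,0,-5],"yaw": 0},{"translation": [49,0,-5],"yaw": 0},{"translation": [49,0,-5],"yaw": 0},{"translation": [49,0,5],"yaw": 0},{"translation": [49,0,14],"yaw": 0},{"translation": [49,0,20],"yaw": 0},{"translation": [44,0,20],"yaw": 0},{"translation": [38,0,20],"yaw": 0},{"translation": [32,0,21],"yaw": 0},{"translation": [26,0,22],"yaw": 0},{"translation": [20,0,23],"yaw": 0},{"translation": [14,0,25],"yaw": 0},{"translation": [8,0,27],"yaw": 0},{"translation": [3,0,29],"yaw": 0},{"translation": [0,0,30],"yaw": 0},{"translation": [0,0,30],"yaw": 0}]'

```text
clock: 8.35
ee_pos: [0.5613, 0.216, 0.1352]
eef_rot: [[0.972, 0.233, 0.0], [0.233, -0.972, 0.001], [0.0, -0.0, -1.0]]
contact_force: [2.8, 3.9, 1.7]
finger_gap: 0.324
finger_force: 30.0
```

Emit:
step_arm --steps '[{"translation": [-5,0,-20],"yaw": 0},{"translation": [-20,0,-55],"yaw": 0},{"translation": [-50,0,-90],"yaw": 0},{"translation": [-80,0,-100],"yaw": 0},{"translation": [-80,0,-100],"yaw": 0},{"translation": [-80,0,-100],"yaw": 0}]'

```text
clock: 8.95
ee_pos: [0.4829, 0.1955, 0.2344]
eef_rot: [[0.973, 0.232, -0.002], [0.232, -0.973, -0.003], [-0.002, 0.002, -1.0]]
contact_force: [0.1, -0.2, -2.4]
finger_gap: 0.327
finger_force: 30.0
```

```bash
python3 - <<'E'
from h import *
s=status.get_state();print(s['ee_pos'],s['qpos'],s['contact_force'],s['moment'])
p=snap('side');np.savez('s2.npz',**p);x=p['frame'][170:330,270:430,::-1];cv2.imwrite('pics/c3.png',cv2.resize(x,None,fx=3.5,fy=3.5,interpolation=cv2.INTER_CUBIC))
print(pix(p,s['ee_pos']))
E
```

```text
[0.4829 0.1955 0.2344] [-0.0001  0.3398 -0.6304  1.7837  0.2242  1.0932 -2.0445] [ 0.133  -0.201  -2.3678] [-0.0435  0.053  -0.0389]
(np.float64(363.95143193449496), np.float64(239.46554904746213))
```

View pics/c3.png

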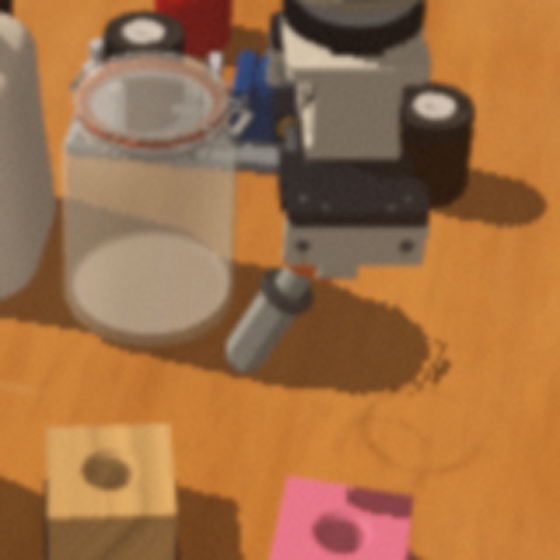

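```bash
python3 - <<'E'
from h import *
from scipy.optimize import least_squares
p=dict(np.load('s2.npz'))
e=np.array([.4829,.1955,.2344]);tx=np.array([.973,.232,0]);z=np.array([0,0,1.])
def f(q):
    ax=np.sin(q[0])*tx-np.cos(q[0])*z;G=e+q[1]*tx+.011*z
    return np.r_[np.array(pix(p,G+.111*ax))-(338.6,272.3),np.array(pix(p,G+.0485*ax))-(352.3,253.4)]
r=least_squares(f,[.4,0]);print(np.degrees(r.x[0]),r.x[1],f(r.x))
E
```

```text
23.731873510495593 0.002632808888710695 [ 0.2168  0.2621 -0.2049 -1.3664]
```

Emit:
step_arm --steps '[{"translation": [-45,40,-15],"yaw": 0},{"translation": [-84,78,-25],"yaw": 0},{"translation": [-100,125,-25],"yaw": 0.05},{"translation": [-110,172,-25],"yaw": 0.1},{"translation": [-120,220,-25],"yaw": 0.154},{"translation": [-130,268,-25],"yaw": 0.154},{"translation": [-140,315,-25],"yaw": 0.154},{"translation": [-125,350,-25],"yaw": 0.154},{"translation": [-100,390,-20],"yaw": 0.154},{"translation": [-69,430,-10],"yaw": 0.154},{"translation": [-69,430,-5],"yaw": 0.154},{"translation": [-69,430,-5],"yaw": 0.154},{"translation": [-69,430,-5],"yaw": 0.154},{"translation": [-69,430,-5],"yaw": 0.154}]'

```text
clock: 10.4
ee_pos: [0.5164, -0.2365, 0.2402]
eef_rot: [[0.997, 0.082, -0.0], [0.082, -0.997, 0.0], [-0.0, -0.0, -1.0]]
contact_force: [0.0, -0.9, -1.3]
finger_gap: 0.325
finger_force: 30.0
```

```bash
python3 - <<'E'
from h import *
s=status.get_state();print(s['clock'],s['ee_pos'],s['eef_rot'],s['qpos'],s['contact_force'],s['moment'])
p=snap('side','s3.png');x=p['frame'][120:220,290:450,::-1];a=cv2.resize(x,None,fx=4.5,fy=4.5,interpolation=cv2.INTER_CUBIC)
cv2.imwrite('pics/c4.png',a);np.savez('s3.npz',**p)
M=np.array([.568,-.2335,.081]);print('M px crop',(np.array(pix(p,M))-(290,120))*4.5)
n=np.array([-.421,-.034,.906]);print('axis+40',(np.array(pix(p,M+.04*n))-(290,120))*4.5)
E
```

```text
10.4 [ 0.5164 -0.2365  0.2402] [[ 0.9967  0.0817 -0.0004]
 [ 0.0817 -0.9967  0.0001]
 [-0.0004 -0.0001 -1.    ]] [ 0.5953  0.3661 -0.3511  1.6843  0.1375  1.1158 -1.2841] [ 0.0157 -0.9046 -1.3013] [-0.0468  0.0396  0.0679]
M px crop [291.6517 286.9563]
axis+40 [322.5043 239.6867]
```

View pics/c4.png

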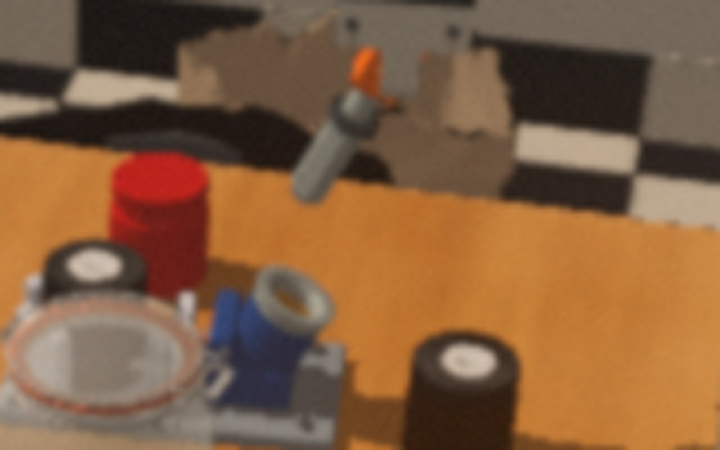

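Emit:
step_arm --steps '[{"translation": [0,2,30],"yaw": 0},{"translation": [0,2,50],"yaw": 0},{"translation": [0,2,59],"yaw": 0},{"translation": [2,2,64],"yaw": 0},{"translation": [5,2,69],"yaw": 0},{"translation": [7,2,74],"yaw": 0},{"translation": [9,2,79],"yaw": 0},{"translation": [9,2,79],"yaw": 0},{"translation": [9,2,79],"yaw": 0}]'

```text
clock: 11.35
ee_pos: [0.5248, -0.2376, 0.1608]
eef_rot: [[0.997, 0.081, -0.003], [0.081, -0.997, 0.001], [-0.003, -0.001, -1.0]]
contact_force: [-5.1, 3.1, -1.8]
finger_gap: 0.326
finger_force: 30.0
```

```bash
python3 - <<'E'
from h import *
s=status.get_state();print(s['ee_pos'],s['contact_force'],s['moment'])
a=[]
for n,(u,v),w in(('side',(350,180),40),('top',(405,262),30)):
    p=snap(n);x=p['frame'][v-w:v+w,u-w:u+w,::-1];a.append(cv2.resize(x,(400,400),interpolation=cv2.INTER_CUBIC))
cv2.imwrite('pics/c5.png',np.hstack(a))
E
```

```text
[ 0.5248 -0.2376  0.1608] [-5.1479  3.1173 -1.7696] [0.7862 1.4109 0.1366]
```

View pics/c5.png

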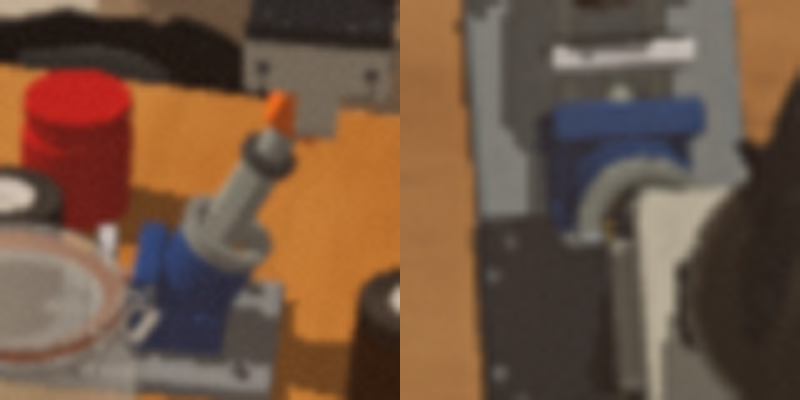

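Emit:
step_arm --steps '[{"translation": [-3,-2,0],"yaw": 0},{"translation": [-2,-2,2],"yaw": 0},{"translation": [-1,-2,4],"yaw": 0},{"translation": [0,-2,6],"yaw": 0},{"translation": [0,-2,6],"yaw": 0}]'

```text
clock: 11.95
ee_pos: [0.5251, -0.2354, 0.1542]
eef_rot: [[0.997, 0.082, -0.002], [0.082, -0.997, 0.002], [-0.002, -0.002, -1.0]]
contact_force: [-3.2, 3.0, -1.4]
finger_gap: 0.326
finger_force: 30.0
```

Emit:
step_arm --steps '[{"translation": [-2,-2,1],"yaw": 0},{"translation": [-2,-2,2],"yaw": 0},{"translation": [-1,-2,4],"yaw": 0},{"translation": [0,-2,6],"yaw": 0},{"translation": [0,-2,6],"yaw": 0}]'

```text
clock: 12.45
ee_pos: [0.5261, -0.2344, 0.1488]
eef_rot: [[0.997, 0.081, 0.001], [0.081, -0.997, 0.0], [0.001, -0.0, -1.0]]
contact_force: [0.6, 2.5, -2.8]
finger_gap: 0.323
finger_force: 30.0
```

Emit:
step_arm --steps '[{"translation": [1,-1,2],"yaw": 0},{"translation": [2,-1,4],"yaw": 0},{"translation": [2,-1,5],"yaw": 0},{"translation": [3,-1,6],"yaw": 0},{"translation": [3,-1,6],"yaw": 0}]'

```text
clock: 12.95
ee_pos: [0.5286, -0.2335, 0.1429]
eef_rot: [[0.997, 0.08, 0.0], [0.08, -0.997, -0.0], [0.0, 0.0, -1.0]]
contact_force: [0.5, -0.3, -1.6]
finger_gap: 0.325
finger_force: 30.0
```

Emit:
step_arm --steps '[{"translation": [1,0,2],"yaw": 0},{"translation": [2,0,4],"yaw": 0},{"translation": [3,0,6],"yaw": 0},{"translation": [4,0,8],"yaw": 0},{"translation": [4,0,8],"yaw": 0}]'

```text
clock: 13.45
ee_pos: [0.5325, -0.2331, 0.1346]
eef_rot: [[0.997, 0.081, -0.0], [0.081, -0.997, -0.0], [-0.0, 0.0, -1.0]]
contact_force: [1.0, -0.7, -2.1]
finger_gap: 0.322
finger_force: 30.0
```

Emit:
step_arm --steps '[{"translation": [1,0,2],"yaw": 0},{"translation": [2,0,4],"yaw": 0},{"translation": [3,0,6],"yaw": 0},{"translation": [3,0,6],"yaw": 0}]'

```text
clock: 13.85
ee_pos: [0.5343, -0.2331, 0.132]
eef_rot: [[0.997, 0.08, -0.001], [0.08, -0.997, -0.002], [-0.001, 0.001, -1.0]]
contact_force: [-17.6, 3.2, 33.1]
finger_gap: 0.323
finger_force: 30.0
```

Emit:
step_arm --steps '[{"translation": [-1,0,-3],"yaw": 0},{"translation": [-1,0,-3],"yaw": 0.1},{"translation": [-1,0,-3],"yaw": 0.2},{"translation": [-1,0,-3],"yaw": 0.3},{"translation": [-1,0,-3],"yaw": 0.4},{"translation": [-1,0,-3],"yaw": 0.5},{"translation": [-1,0,-3],"yaw": 0.5}]'

```text
clock: 14.55
ee_pos: [0.5357, -0.2262, 0.1332]
eef_rot: [[0.914, -0.405, 0.001], [-0.405, -0.914, 0.006], [-0.002, -0.006, -1.0]]
contact_force: [-4.4, 17.0, 14.9]
finger_gap: 0.364
finger_force: 32.3
```

```bash
python3 - <<'E'
from h import *
s=status.get_state();print(s['ee_pos'],s['qpos'],s['contact_force'],s['moment'])
E
```

```text
[ 0.5357 -0.2262  0.1332] [ 0.4615  0.48   -0.2092  1.7852  0.1156  0.8895 -1.7852] [-4.3607 17.0157 14.9433] [4.9665 0.492  0.8083]
```

Emit:
step_arm --steps '[{"translation": [0,0,0],"yaw": 0.1},{"translation": [0,0,0],"yaw": 0.2},{"translation": [0,0,0],"yaw": 0.27},{"translation": [0,0,0],"yaw": 0.27}]'

```text
clock: 14.95
ee_pos: [0.5379, -0.2264, 0.1345]
eef_rot: [[0.774, -0.633, 0.005], [-0.633, -0.774, 0.006], [0.001, -0.008, -1.0]]
contact_force: [-1.0, 16.6, 19.8]
finger_gap: 0.4
finger_force: 33.7
```

Emit:
step_arm --steps '[{"translation": [0,0,0],"yaw": 0},{"translation": [0,0,0],"yaw": 0},{"translation": [0,0,0],"yaw": 0},{"translation": [0,0,0],"yaw": 0},{"translation": [0,0,0],"yaw": -0.14},{"translation": [0,0,0],"yaw": -0.28},{"translation": [0,0,0],"yaw": -0.42},{"translation": [0,0,0],"yaw": -0.56},{"translation": [0,0,0],"yaw": -0.7},{"translation": [0,0,0],"yaw": -0.84},{"translation": [0,0,0],"yaw": -0.98},{"translation": [0,0,0],"yaw": -1.12},{"translation": [0,0,0],"yaw": -1.26},{"translation": [0,0,0],"yaw": -1.4},{"translation": [0,0,0],"yaw": -1.52},{"translation": [0,0,0],"yaw": -1.52}]' --fingers 0.0

```text
clock: 16.55
ee_pos: [0.5341, -0.2335, 0.1316]
eef_rot: [[0.674, 0.739, -0.001], [0.739, -0.674, 0.0], [-0.0, -0.001, -1.0]]
contact_force: [-0.1, 0.1, -0.1]
finger_gap: 1.0
finger_force: 0.0
```

```bash
python3 - <<'E'
from h import *
s=status.get_state();print(s['clock'],s['ee_pos'],s['eef_rot'],s['qpos'],s['contact_force'],s['moment'],s['finger_gap'])
a=[]
for n,(u,v),w in(('side',(350,175),40),('top',(405,262),40)):
    p=snap(n);x=p['frame'][v-w:v+w,u-w:u+w,::-1];a.append(cv2.resize(x,(400,400),interpolation=cv2.INTER_CUBIC))
cv2.imwrite('pics/c6.png',np.hstack(a))
E
```

```text
16.55 [ 0.5341 -0.2335  0.1316] [[ 0.6737  0.739  -0.0005]
 [ 0.739  -0.6737  0.0002]
 [-0.0002 -0.0005 -1.    ]] [ 0.6829  0.5286 -0.5162  1.7654  0.3153  0.9312 -0.7044] [-0.1195  0.0658 -0.0816] [-0.0315 -0.1023 -0.018 ] 1.0000135473388827
```

View pics/c6.png

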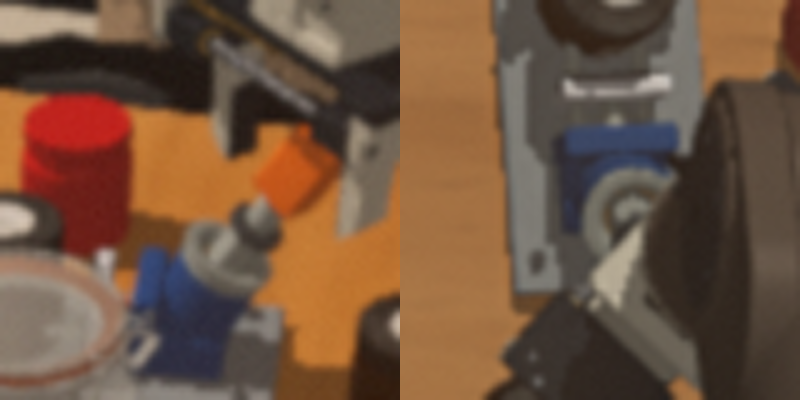

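Emit:
step_arm --steps '[{"translation": [0,0,0],"yaw": 0},{"translation": [0,0,0],"yaw": 0},{"translation": [0,0,0],"yaw": 0},{"translation": [0,0,0],"yaw": 0},{"translation": [0,0,0],"yaw": 0},{"translation": [0,0,0],"yaw": 0},{"translation": [0,0,0],"yaw": 0},{"translation": [0,0,0],"yaw": 0},{"translation": [0,0,0],"yaw": 0},{"translation": [0,0,0],"yaw": 0.12},{"translation": [0,0,0],"yaw": 0.24},{"translation": [0,0,0],"yaw": 0.36}]' --fingers 1.0

```text
clock: 17.85
ee_pos: [0.5358, -0.2334, 0.1335]
eef_rot: [[0.894, 0.449, 0.003], [0.449, -0.894, -0.001], [0.002, 0.003, -1.0]]
contact_force: [0.5, -0.5, 6.2]
finger_gap: 0.388
finger_force: 28.1
```

Emit:
step_arm --steps '[{"translation": [0,0,0],"yaw": 0.12},{"translation": [0,0,0],"yaw": 0.24},{"translation": [0,0,0],"yaw": 0.36},{"translation": [0,0,0],"yaw": 0.48},{"translation": [0,0,0],"yaw": 0.6},{"translation": [0,0,0],"yaw": 0.72},{"translation": [0,0,0],"yaw": 0.84},{"translation": [0,0,0],"yaw": 0.96},{"translation": [0,0,0],"yaw": 1.08},{"translation": [0,0,0],"yaw": 1.16},{"translation": [0,0,0],"yaw": 1.16}]'

```text
clock: 18.95
ee_pos: [0.5386, -0.2269, 0.1348]
eef_rot: [[0.774, -0.633, 0.007], [-0.634, -0.774, 0.005], [0.002, -0.008, -1.0]]
contact_force: [0.5, 15.4, 21.0]
finger_gap: 0.399
finger_force: 33.7
```

Emit:
step_arm --steps '[{"translation": [0,0,0],"yaw": 0},{"translation": [0,0,0],"yaw": 0},{"translation": [0,0,0],"yaw": 0},{"translation": [0,0,0],"yaw": 0},{"translation": [0,0,0],"yaw": -0.14},{"translation": [0,0,0],"yaw": -0.28},{"translation": [0,0,0],"yaw": -0.42},{"translation": [0,0,0],"yaw": -0.56},{"translation": [0,0,0],"yaw": -0.7},{"translation": [0,0,0],"yaw": -0.84},{"translation": [0,0,0],"yaw": -0.98},{"translation": [0,0,0],"yaw": -1.12},{"translation": [0,0,0],"yaw": -1.26},{"translation": [0,0,0],"yaw": -1.4},{"translation": [0,0,0],"yaw": -1.52},{"translation": [0,0,0],"yaw": -1.52}]' --fingers 0.0

```text
clock: 20.55
ee_pos: [0.534, -0.2335, 0.1315]
eef_rot: [[0.674, 0.739, -0.001], [0.739, -0.674, 0.0], [-0.0, -0.001, -1.0]]
contact_force: [0.5, 0.1, -0.2]
finger_gap: 1.0
finger_force: 0.0
```

Emit:
step_arm --steps '[{"translation": [0,0,0],"yaw": 0},{"translation": [0,0,0],"yaw": 0},{"translation": [0,0,0],"yaw": 0},{"translation": [0,0,0],"yaw": 0},{"translation": [0,0,0],"yaw": 0},{"translation": [0,0,0],"yaw": 0},{"translation": [0,0,0],"yaw": 0},{"translation": [0,0,0],"yaw": 0},{"translation": [0,0,0],"yaw": 0},{"translation": [0,0,0],"yaw": 0.13},{"translation": [0,0,0],"yaw": 0.26},{"translation": [0,0,0],"yaw": 0.39},{"translation": [0,0,0],"yaw": 0.52},{"translation": [0,0,0],"yaw": 0.65},{"translation": [0,0,0],"yaw": 0.78},{"translation": [0,0,0],"yaw": 0.91},{"translation": [0,0,0],"yaw": 1.04}]' --fingers 1.0

```text
clock: 22.25
ee_pos: [0.5356, -0.2276, 0.1329]
eef_rot: [[0.978, -0.208, 0.001], [-0.208, -0.978, 0.005], [-0.0, -0.005, -1.0]]
contact_force: [-4.0, 15.6, 14.7]
finger_gap: 0.335
finger_force: 31.5
```

Emit:
step_arm --steps '[{"translation": [0,0,0],"yaw": 0.12},{"translation": [0,0,0],"yaw": 0.24},{"translation": [0,0,0],"yaw": 0.36},{"translation": [0,0,0],"yaw": 0.48},{"translation": [0,0,0],"yaw": 0.48}]'

```text
clock: 22.75
ee_pos: [0.5385, -0.227, 0.1347]
eef_rot: [[0.773, -0.635, 0.007], [-0.635, -0.773, 0.005], [0.002, -0.008, -1.0]]
contact_force: [-0.2, 15.3, 19.9]
finger_gap: 0.399
finger_force: 33.5
```

```bash
python3 - <<'E'
from h import *
s=status.get_state();print(s['clock'],s['ee_pos'],s['qpos'],s['contact_force'],s['moment'],s['finger_gap'])
p=snap('top');q=snap('side');np.savez('t7.npz',**p)
x=p['frame'][195:285,370:440,::-1];y=q['frame'][135:225,290:380,::-1]
cv2.imwrite('pics/c7.png',np.hstack([cv2.resize(x,(350,450),interpolation=cv2.INTER_CUBIC),cv2.resize(y,(450,450),interpolation=cv2.INTER_CUBIC)]))
E
```

```text
22.75 [ 0.5385 -0.227   0.1347] [ 0.4124  0.4736 -0.1406  1.7865  0.0746  0.8817 -2.0184] [-0.1838 15.2791 19.8846] [ 4.5853 -0.9084  0.7444] 0.39933991872992997
```

View pics/c7.png

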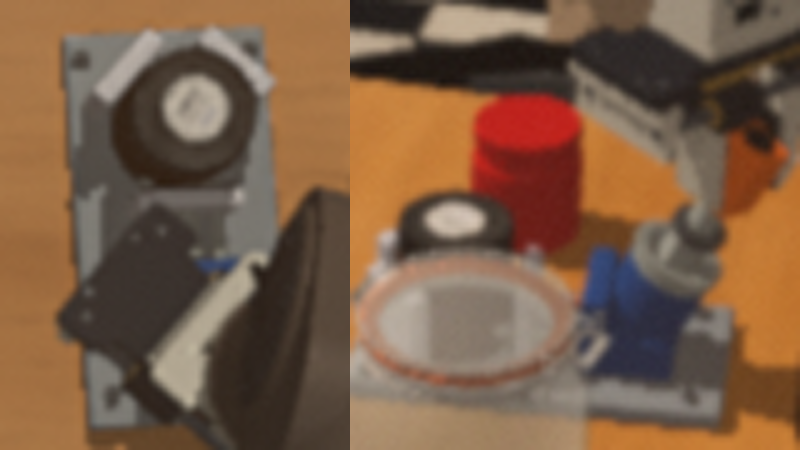

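Emit:
step_arm --steps '[{"translation": [0,0,0],"yaw": 0},{"translation": [0,0,0],"yaw": 0},{"translation": [0,0,0],"yaw": 0},{"translation": [0,0,0],"yaw": 0},{"translation": [0,0,0],"yaw": -0.14},{"translation": [0,0,0],"yaw": -0.28},{"translation": [0,0,0],"yaw": -0.42},{"translation": [0,0,0],"yaw": -0.56},{"translation": [0,0,0],"yaw": -0.7},{"translation": [0,0,0],"yaw": -0.84},{"translation": [0,0,0],"yaw": -0.98},{"translation": [0,0,0],"yaw": -1.12},{"translation": [0,0,0],"yaw": -1.26},{"translation": [0,0,0],"yaw": -1.4},{"translation": [0,0,0],"yaw": -1.52},{"translation": [0,0,0],"yaw": -1.52}]' --fingers 0.0

```text
clock: 24.45
ee_pos: [0.534, -0.2334, 0.1315]
eef_rot: [[0.674, 0.739, -0.001], [0.739, -0.674, 0.0], [-0.0, -0.001, -1.0]]
contact_force: [-1.2, 0.3, -0.4]
finger_gap: 0.998
finger_force: 0.0
```

Emit:
step_arm --steps '[{"translation": [0,0,0],"yaw": 0},{"translation": [0,0,0],"yaw": 0},{"translation": [0,0,0],"yaw": 0},{"translation": [0,0,0],"yaw": 0},{"translation": [0,0,0],"yaw": 0},{"translation": [0,0,0],"yaw": 0},{"translation": [0,0,0],"yaw": 0},{"translation": [0,0,0],"yaw": 0},{"translation": [0,0,0],"yaw": 0},{"translation": [0,0,0],"yaw": 0.12},{"translation": [0,0,0],"yaw": 0.24},{"translation": [0,0,0],"yaw": 0.36}]' --fingers 1.0

```text
clock: 25.65
ee_pos: [0.5358, -0.2335, 0.1335]
eef_rot: [[0.894, 0.449, 0.003], [0.449, -0.894, -0.001], [0.002, 0.003, -1.0]]
contact_force: [-0.9, -1.7, 10.1]
finger_gap: 0.393
finger_force: 28.3
```

```bash
python3 - <<'E'
from h import *
s=status.get_state();print(s['clock'],s['ee_pos'],s['qpos'],s['contact_force'],s['moment'],s['finger_gap'],s['joint_torque'][6])
E
```

```text
25.65 [ 0.5358 -0.2335  0.1335] [ 0.6196  0.5092 -0.4244  1.7689  0.2569  0.9148 -1.0196] [-0.8861 -1.7322 10.143 ] [-0.4392  0.037   0.0485] 0.39315314187865397 2.133961468935013
```

Emit:
step_arm --steps '[{"translation": [0,0,0],"yaw": 0.1},{"translation": [0,0,0],"yaw": 0.2},{"translation": [0,0,0],"yaw": 0.3},{"translation": [0,0,0],"yaw": 0.3}]'

```text
clock: 26.05
ee_pos: [0.5378, -0.2331, 0.1342]
eef_rot: [[0.986, 0.168, 0.007], [0.168, -0.986, -0.002], [0.006, 0.003, -1.0]]
contact_force: [4.5, -0.8, 8.4]
finger_gap: 0.363
finger_force: 29.8
```

```bash
python3 - <<'E'
from h import *
s=status.get_state();print(s['clock'],s['ee_pos'],s['contact_force'],s['moment'],s['finger_gap'],s['joint_torque'][6])
E
```

```text
26.05 [ 0.5378 -0.2331  0.1342] [ 4.5038 -0.7733  8.3962] [-0.4612 -1.1011  0.3558] 0.36309227900101204 -1.7686637118458748
```

Emit:
step_arm --steps '[{"translation": [0,0,0],"yaw": 0.1},{"translation": [0,0,0],"yaw": 0.2},{"translation": [0,0,0],"yaw": 0.3},{"translation": [0,0,0],"yaw": 0.3}]'

```text
clock: 26.45
ee_pos: [0.5378, -0.2312, 0.1342]
eef_rot: [[0.992, -0.129, 0.006], [-0.129, -0.992, 0.0], [0.006, -0.001, -1.0]]
contact_force: [2.6, 4.5, 10.2]
finger_gap: 0.376
finger_force: 29.7
```

```bash
python3 - <<'E'
from h import *
s=status.get_state();print(s['clock'],s['ee_pos'],s['contact_force'],s['moment'],s['finger_gap'],s['joint_torque'][6])
E
```

```text
26.45 [ 0.5378 -0.2312  0.1342] [ 2.5902  4.5489 10.2333] [ 1.2552 -0.8768  0.4645] 0.3763049679781623 -1.929054781794548
```

Emit:
step_arm --steps '[{"translation": [0,0,0],"yaw": 0.1},{"translation": [0,0,0],"yaw": 0.2},{"translation": [0,0,0],"yaw": 0.3},{"translation": [0,0,0],"yaw": 0.3}]'

```text
clock: 26.85
ee_pos: [0.5383, -0.2278, 0.1342]
eef_rot: [[0.91, -0.415, 0.006], [-0.415, -0.91, 0.004], [0.004, -0.007, -1.0]]
contact_force: [3.2, 11.7, 12.7]
finger_gap: 0.368
finger_force: 30.9
```

```bash
python3 - <<'E'
from h import *
s=status.get_state();print(s['clock'],s['ee_pos'],s['contact_force'],s['moment'],s['finger_gap'],s['joint_torque'][6])
p=snap('top');q=snap('side')
x=p['frame'][195:285,370:440,::-1];y=q['frame'][135:225,290:380,::-1]
cv2.imwrite('pics/c8.png',np.hstack([cv2.resize(x,(350,450),interpolation=cv2.INTER_CUBIC),cv2.resize(y,(450,450),interpolation=cv2.INTER_CUBIC)]))
E
```

```text
26.85 [ 0.5383 -0.2278  0.1342] [ 3.16   11.6934 12.6896] [ 3.9345 -1.2621  0.5183] 0.36837702529649413 -1.9127299636602402
```

View pics/c8.png

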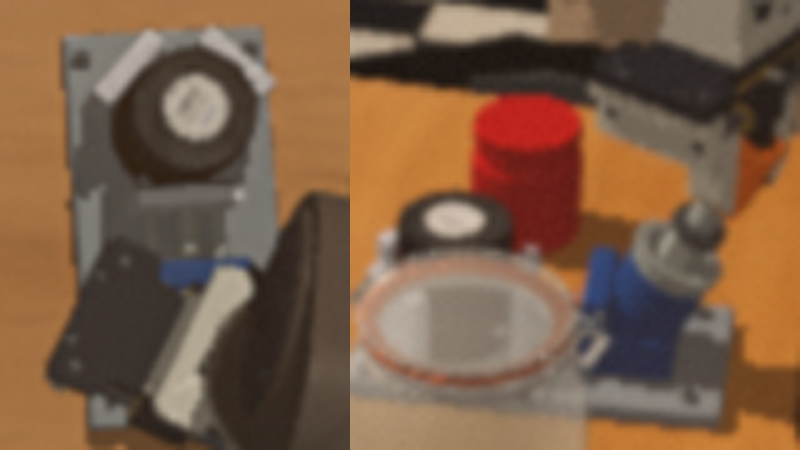

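```bash
python3 - <<'E'
from h import *
A=dict(np.load('top0.npz'))['frame'];B=dict(np.load('t7.npz'))['frame'];C=snap('top')['frame']
g=lambda f:cv2.cvtColor(f,cv2.COLOR_RGB2GRAY).astype(np.float32)
for n,f in(('0',A),('7',B),('now',C)):
    x=g(f)[222:252,398:416].mean(1);print(n,x.round().astype(int))
s=status.get_state();print(s['finger_gap'])
E
```

```text
0 [ 84  64  57  57  57  54  47  43  46  56  64  72  76  77  72  68  90 125
 150 131  92  75  76  80  81  74  69  67  68  65]
7 [ 87  66  58  59  58  55  48  43  47  51  61  90 101  98  83  73  70  68
  68  66  63  62  66  72  66  60  58  58  62  68]
now [ 82  64  58  59  58  54  47  44  46  55  81  99 102  96  85  82  80  80
  80  79  78  81  86  83  74  70  75  81  84  84]
0.3701898101831213
```

Emit:
step_arm --steps '[{"translation": [0,0,0],"yaw": 0},{"translation": [0,0,0],"yaw": 0},{"translation": [0,0,0],"yaw": 0},{"translation": [0,0,0],"yaw": 0},{"translation": [0,0,0],"yaw": -0.14},{"translation": [0,0,0],"yaw": -0.28},{"translation": [0,0,0],"yaw": -0.42},{"translation": [0,0,0],"yaw": -0.56},{"translation": [0,0,0],"yaw": -0.7},{"translation": [0,0,0],"yaw": -0.77},{"translation": [0,0,0],"yaw": -0.77}]' --fingers 0.0

```text
clock: 28.1
ee_pos: [0.5341, -0.2334, 0.1316]
eef_rot: [[0.942, 0.334, -0.001], [0.334, -0.942, 0.0], [-0.001, -0.0, -1.0]]
contact_force: [0.1, -0.1, -0.3]
finger_gap: 0.998
finger_force: 0.0
```

Emit:
step_arm --steps '[{"translation": [0,0,0],"yaw": 0},{"translation": [0,0,0],"yaw": 0},{"translation": [0,0,0],"yaw": 0},{"translation": [0,0,0],"yaw": 0},{"translation": [0,0,0],"yaw": 0},{"translation": [0,0,0],"yaw": 0},{"translation": [0,0,0],"yaw": 0},{"translation": [0,0,0],"yaw": 0},{"translation": [0,0,0],"yaw": 0},{"translation": [0,0,0],"yaw": 0}]' --fingers 1.0

```text
clock: 29.1
ee_pos: [0.5346, -0.2331, 0.1321]
eef_rot: [[0.943, 0.334, 0.0], [0.334, -0.943, -0.0], [0.0, 0.0, -1.0]]
contact_force: [0.9, -0.8, -0.2]
finger_gap: 0.456
finger_force: 27.9
```

Emit:
step_arm --steps '[{"translation": [0,0,0],"yaw": 0.1},{"translation": [0,0,0],"yaw": 0.2},{"translation": [0,0,0],"yaw": 0.3},{"translation": [0,0,0],"yaw": 0.3}]'

```text
clock: 29.5
ee_pos: [0.534, -0.2304, 0.1322]
eef_rot: [[0.999, 0.04, -0.002], [0.04, -0.999, 0.002], [-0.001, -0.002, -1.0]]
contact_force: [-2.7, 4.3, 7.7]
finger_gap: 0.43
finger_force: 29.6
```

```bash
python3 - <<'E'
from h import *
s=status.get_state();print(s['clock'],s['ee_pos'],s['contact_force'],s['moment'],s['finger_gap'],s['joint_torque'][6])
C=snap('top')['frame'];print(cv2.cvtColor(C,cv2.COLOR_RGB2GRAY).astype(float)[222:252,398:416].mean(1).round().astype(int))
E
```

```text
29.5 [ 0.534  -0.2304  0.1322] [-2.6732  4.2658  7.7135] [1.4835 0.8186 0.3347] 0.4295223858057462 -1.7679430916905403
[ 83  64  59  59  58  55  47  44  45  55  83 100 103  95  84  81  80  80
  80  80  78  81  87  86  80  74  71  69  69  66]
```

Emit:
step_arm --steps '[{"translation": [0,0,0],"yaw": 0},{"translation": [0,0,0],"yaw": 0},{"translation": [0,0,0],"yaw": 0},{"translation": [0,0,0],"yaw": 0},{"translation": [0,0,-35],"yaw": 0},{"translation": [0,0,-80],"yaw": 0},{"translation": [0,50,-90],"yaw": 0},{"translation": [0,100,-90],"yaw": 0},{"translation": [0,150,-90],"yaw": 0},{"translation": [0,180,-90],"yaw": 0},{"translation": [0,180,-90],"yaw": 0}]' --fingers 0.0

```text
clock: 30.65
ee_pos: [0.5394, -0.4192, 0.2209]
eef_rot: [[0.999, 0.033, -0.002], [0.033, -0.999, -0.003], [-0.002, 0.003, -1.0]]
contact_force: [0.8, -0.3, -0.2]
finger_gap: 1.0
finger_force: 0.0
```

```bash
python3 - <<'E'
from h import *
s=status.get_state();print(s['clock'],s['ee_pos'],s['eef_rot'])
n=np.array([-.421,-.034,.906]);F=np.array([.568,-.2342,.077])-.04*n
yaw=.081;ex=np.array([np.cos(yaw),np.sin(yaw),0]);e1=np.array([-np.sin(yaw),np.cos(yaw),0]);
u=np.cross(e1,n) # in-plane: approx ex tilted
for nm in('top','side'):
    p=snap(nm);np.savez(nm+'8.npz',**p);W=world(p);f=p['frame'].astype(int)
    d=W-F;l=d@n
    m=(p['depth']>0)&(np.abs(d@u)<.05)&(np.abs(d@e1)<.05)&(l>.075)&(l<.15)&(f[...,0]-f[...,2]>50)
    P=np.stack([(d@u)[m],(d@e1)[m],l[m]],1)*1000
    print(nm,len(P),'l',np.percentile(P[:,2],[2,50,98]),'mean',P.mean(0))
    top=P[P[:,2]>np.percentile(P[:,2],98)-8];print(' top',len(top),cv2.minAreaRect(np.float32(top[:,:2])))
    print(' all',cv2.minAreaRect(np.float32(P[:,:2])))
    v,uu=np.nonzero(m);print(' px',uu.min(),uu.max(),v.min(),v.max())
    for r in range(v.min(),v.max()+1):
        print(''.join('%4d'%f[r,c,0] if m[r,c] else '   .' for c in range(uu.min(),uu.max()+1)))
f=dict(np.load('top8.npz'))['frame'];print(cv2.cvtColor(f,cv2.COLOR_RGB2GRAY).astype(float)[222:252,398:416].mean(1).round().astype(int))
E
```

```text
30.65 [ 0.5394 -0.4192  0.2209] [[ 0.9995  0.033  -0.0017]
 [ 0.033  -0.9995 -0.0026]
 [-0.0018  0.0025 -1.    ]]
top 223 l [ 93.8753 127.7925 138.6991] mean [  1.1809   4.8436 122.1704]
 top 88 ((-4.764742851257324, 3.0812129974365234), (31.848735809326172, 30.61787986755371), 60.28200912475586)
 all ((-3.7950057983398438, 2.6344261169433594), (32.428550720214844, 32.96013259887695), 61.93014907836914)
 px 408 425 268 288
   .   .   .   .   . 159 165 140   .   .   .   .   .   .   .   .   .   .
   .   .   .   . 133 167 189 185 164   .   .   .   .   .   .   .   .   .
   .   .   .   . 130 153 186 196 190 176 151   .   .   .   .   .   .   .
   .   .   . 120 132 141 174 192 195 193 185 177 174 161   .   .   .   .
   .   .  99 127 133 135 155 186 194 193 192 191 191 187 168   .   .   .
   .   . 118 132 134 132 142 177 193 193 192 191 190 191 185 143   .   .
   . 107 128 133 132 133 137 163 189 195 193 191 191 191 190 174   .   .
   . 122 131 133 132 133 132 151 184   . 196 195 192 191 191 186 161   .
 113 128 131 132 133 132 134 144 164 179 190 196 196 194 193 193 185   .
 122 132 132 132
[... 2375 characters left out ...]
185 185 184 184 183 180 172 154 135 134 153   .   .   .   .   .   .
   .   . 167 177 184 184 184 182 181 176 157 134 131 148   .   .   .   .   .   .   .
   . 160 150 156 172 181 182 181 177 163 142 131 141   .   .   .   .   .   .   .   .
   .   .   . 129 147 170 180 177 165 147 136 144   .   .   .   .   .   .   .   .   .
   .   .   .   . 116 142 168 169 155 147   .   .   .   .   .   .   .   .   .   .   .
   .   .   .   .   . 121 153 166   .   .   .   .   .   .   .   .   .   .   .   .   .
   .   .   .   .   . 115   .   .   .   .   .   .   .   .   .   .   .   .   .   .   .
[ 80  62  57  58  57  53  47  43  45  54  80  97 100  92  82  79  78  78
  78  77  77  79  85  84  78  73  70  68  68  66]
```

Emit:
step_arm --steps '[{"translation": [0,-50,0],"yaw": 0.12},{"translation": [0,-100,0],"yaw": 0.25},{"translation": [0,-150,0],"yaw": 0.38},{"translation": [1,-186,0],"yaw": 0.47},{"translation": [1,-186,0],"yaw": 0.47},{"translation": [1,-186,40],"yaw": 0.47},{"translation": [1,-186,75],"yaw": 0.47},{"translation": [1,-186,89],"yaw": 0.47},{"translation": [1,-186,89],"yaw": 0.47}]'

```text
clock: 31.65
ee_pos: [0.534, -0.226, 0.1314]
eef_rot: [[0.91, -0.415, -0.004], [-0.415, -0.91, 0.001], [-0.004, 0.0, -1.0]]
contact_force: [0.0, 0.3, 0.9]
finger_gap: 1.002
finger_force: 0.0
```

Emit:
step_arm --steps '[{"translation": [0,0,0],"yaw": 0},{"translation": [0,0,0],"yaw": 0},{"translation": [0,0,0],"yaw": 0},{"translation": [0,0,0],"yaw": 0},{"translation": [0,0,0],"yaw": 0},{"translation": [0,0,0],"yaw": 0},{"translation": [0,0,0],"yaw": 0},{"translation": [0,0,0],"yaw": 0},{"translation": [0,0,0],"yaw": 0},{"translation": [0,0,0],"yaw": 0}]' --fingers 1.0

```text
clock: 32.65
ee_pos: [0.5357, -0.2262, 0.1332]
eef_rot: [[0.91, -0.416, 0.001], [-0.416, -0.91, 0.001], [0.0, -0.001, -1.0]]
contact_force: [0.6, 1.8, 3.3]
finger_gap: 0.373
finger_force: 28.7
```

Emit:
step_arm --steps '[{"translation": [0,0,0],"yaw": 0.1},{"translation": [0,0,0],"yaw": 0.2},{"translation": [0,0,0],"yaw": 0.3},{"translation": [0,0,0],"yaw": 0.3}]'

```text
clock: 33.05
ee_pos: [0.5363, -0.2227, 0.1341]
eef_rot: [[0.747, -0.665, 0.001], [-0.665, -0.747, 0.003], [-0.002, -0.003, -1.0]]
contact_force: [-4.2, 11.4, 15.8]
finger_gap: 0.399
finger_force: 33.7
```

```bash
python3 - <<'E'
from h import *
s=status.get_state();print(s['clock'],s['ee_pos'],s['contact_force'],s['moment'],s['finger_gap'],s['qpos'])
f=snap('top')['frame'];print(cv2.cvtColor(f,cv2.COLOR_RGB2GRAY).astype(float)[222:252,398:416].mean(1).round().astype(int))
E
```

```text
33.05 [ 0.5363 -0.2227  0.1341] [-4.1791 11.3797 15.8412] [3.6374 0.3068 1.1838] 0.39891761321488156 [ 0.4085  0.4719 -0.1455  1.7917  0.0806  0.884  -2.0711]
[ 82  63  58  58  58  54  47  43  45  54  82  99 102  92  78  73  70  69
  70  68  64  65  71  71  66  62  60  62  68  74]
```

Emit:
step_arm --steps '[{"translation": [0,0,0],"yaw": 0},{"translation": [0,0,0],"yaw": 0},{"translation": [0,0,0],"yaw": 0},{"translation": [0,0,0],"yaw": -0.14},{"translation": [0,0,0],"yaw": -0.28},{"translation": [0,0,0],"yaw": -0.34},{"translation": [0,0,0],"yaw": -0.34}]' --fingers 0.0

```text
clock: 33.8
ee_pos: [0.5348, -0.2274, 0.1326]
eef_rot: [[0.925, -0.38, -0.001], [-0.38, -0.925, 0.0], [-0.001, 0.0, -1.0]]
contact_force: [0.1, 0.1, 0.2]
finger_gap: 0.958
finger_force: 0.0
```

Emit:
step_arm --steps '[{"translation": [0,0,0],"yaw": 0},{"translation": [0,0,0],"yaw": 0},{"translation": [0,0,0],"yaw": 0},{"translation": [0,0,0],"yaw": 0},{"translation": [0,0,0],"yaw": 0},{"translation": [0,0,0],"yaw": 0},{"translation": [0,0,0],"yaw": 0},{"translation": [0,0,0],"yaw": 0},{"translation": [0,0,0],"yaw": 0},{"translation": [0,0,0],"yaw": 0}]' --fingers 1.0

```text
clock: 34.8
ee_pos: [0.5356, -0.2262, 0.1332]
eef_rot: [[0.925, -0.379, 0.001], [-0.379, -0.925, 0.0], [0.0, -0.001, -1.0]]
contact_force: [0.4, 2.1, 2.3]
finger_gap: 0.371
finger_force: 28.7
```

Emit:
step_arm --steps '[{"translation": [-2,1,-5],"yaw": 0},{"translation": [-4,2,-10],"yaw": 0},{"translation": [-6,3,-15],"yaw": 0},{"translation": [-8,4,-20],"yaw": 0},{"translation": [-8,4,-20],"yaw": 0}]'

```text
clock: 35.3
ee_pos: [0.5261, -0.2273, 0.1539]
eef_rot: [[0.925, -0.379, 0.0], [-0.379, -0.925, -0.0], [0.0, -0.0, -1.0]]
contact_force: [-0.0, 5.6, 2.2]
finger_gap: 0.369
finger_force: 28.9
```

Emit:
step_arm --steps '[{"translation": [-3,0,-6],"yaw": 0},{"translation": [-5,1,-13],"yaw": 0},{"translation": [-8,2,-20],"yaw": 0},{"translation": [-12,4,-30],"yaw": 0},{"translation": [-20,6,-50],"yaw": 0},{"translation": [-25,8,-80],"yaw": 0},{"translation": [-25,8,-100],"yaw": 0},{"translation": [-25,8,-100],"yaw": 0}]'

```text
clock: 36.1
ee_pos: [0.5011, -0.2268, 0.2566]
eef_rot: [[0.925, -0.381, 0.005], [-0.381, -0.925, -0.003], [0.006, 0.001, -1.0]]
contact_force: [-0.0, 0.4, -3.5]
finger_gap: 0.326
finger_force: 30.0
```

```bash
python3 - <<'E'
from h import *
s=status.get_state();e=s['ee_pos'];print(s['clock'],e,s['eef_rot'],s['contact_force'],s['moment'],s['finger_gap'])
p=snap('side');np.savez('s9.npz',**p);W=world(p)
m=(p['depth']>0)&(np.abs(W[...,0]-e[0]-.03)<.08)&(np.abs(W[...,1]-e[1])<.08)&(W[...,2]>e[2]-.14)&(W[...,2]<e[2]-.012)
P=W[m];c=P-e
for lo in np.arange(-.13,-.01,.015):
    q=c[(c[:,2]>=lo)&(c[:,2]<lo+.015)]
    if len(q)>3: print(round(lo,3),len(q),(q.mean(0)*1000).round(1),(q.std(0)*1000).round(1))
m2=(p['depth']>0)&(np.abs(W[...,0]-.54)<.05)&(np.abs(W[...,1]+.235)<.05)&(W[...,2]>.1)&(W[...,2]<e[2]-.14);print('left in socket?',m2.sum())
E
```

```text
36.1 [ 0.5011 -0.2268  0.2566] [[ 0.9246 -0.3809  0.0051]
 [-0.3809 -0.9246 -0.003 ]
 [ 0.0058  0.0008 -1.    ]] [-0.0465  0.3613 -3.5185] [0.0613 0.0269 0.0103] 0.32627170568845243
-0.1 15 [ 37.6  -7.4 -88.6] [6.4 3.8 2.9]
-0.085 46 [ 35.8  -6.5 -76.9] [8.3 4.6 4.1]
-0.07 46 [ 28.9  -2.6 -62.1] [7.8 4.7 3.9]
-0.055 46 [ 20.4   0.8 -47. ] [9.8 5.2 4.4]
-0.04 69 [ 16.8   1.5 -32.2] [7.7 7.1 4.2]
-0.025 29 [  3.8   9.8 -17.8] [8.3 5.8 3.4]
left in socket? 0
```

Emit:
step_arm --steps '[{"translation": [-45,-20,0],"yaw": 0},{"translation": [-85,-45,0],"yaw": -0.05},{"translation": [-116,-70,0],"yaw": -0.1},{"translation": [-135,-115,0],"yaw": -0.2},{"translation": [-152,-160,0],"yaw": -0.3},{"translation": [-170,-205,0],"yaw": -0.4},{"translation": [-188,-245,0],"yaw": -0.5},{"translation": [-200,-285,0],"yaw": -0.625},{"translation": [-192,-330,0],"yaw": -0.625},{"translation": [-182,-375,0],"yaw": -0.625},{"translation": [-182,-387,0],"yaw": -0.625},{"translation": [-182,-387,0],"yaw": -0.625},{"translation": [-150,-410,0],"yaw": -0.625},{"translation": [-110,-434,20],"yaw": -0.625},{"translation": [-110,-434,40],"yaw": -0.625},{"translation": [-110,-434,60],"yaw": -0.625},{"translation": [-110,-434,60],"yaw": -0.625},{"translation": [-110,-434,60],"yaw": -0.625}]'

```text
clock: 37.95
ee_pos: [0.5626, 0.2164, 0.1929]
eef_rot: [[0.973, 0.233, -0.001], [0.233, -0.973, -0.001], [-0.001, 0.001, -1.0]]
contact_force: [0.1, 0.7, -1.6]
finger_gap: 0.328
finger_force: 30.0
```

```bash
python3 - <<'E'
from h import *
s=status.get_state();e=s['ee_pos'];print(s['clock'],e,s['eef_rot'],s['contact_force'],s['finger_gap'])
p=snap('side');np.savez('s10.npz',**p);W=world(p)
m=(p['depth']>0)&(np.abs(W[...,0]-e[0]-.03)<.06)&(np.abs(W[...,1]-e[1])<.05)&(W[...,2]>.068)&(W[...,2]<e[2]-.012)
c=W[m]-e
for lo in np.arange(-.115,-.01,.015):
    q=c[(c[:,2]>=lo)&(c[:,2]<lo+.015)]
    if len(q)>3: print(round(lo,3),len(q),(q.mean(0)*1000).round(1),(q.std(0)*1000).round(1), 'min z',(q[:,2].min()*1000).round(1))
# expected pixels of holder bore top centre, and bore dark blob centroid
b=(.609,.2268,.055);print('bore px',pix(p,b));u,v=map(int,pix(p,b))
g=cv2.cvtColor(p['frame'],cv2.COLOR_RGB2GRAY);print(g[v-9:v+10,u-10:u+11])
E
```

```text
37.95 [0.5626 0.2164 0.1929] [[ 0.9725  0.2327 -0.0012]
 [ 0.2327 -0.9725 -0.0012]
 [-0.0014  0.0009 -1.    ]] [ 0.1072  0.7483 -1.5502] 0.32752666297803384
-0.1 14 [ 40.1  19.3 -87.5] [6.2 3.3 2.3] min z -91.4
-0.085 61 [ 39.1  19.6 -76.7] [7.2 3.1 4.1] min z -84.8
-0.07 71 [ 31.9  17.2 -62.7] [8.3 3.7 4.4] min z -69.9
-0.055 66 [ 24.1  15.2 -47.4] [9.5 4.9 4.1] min z -54.5
-0.04 118 [ 17.1  12.9 -32. ] [8.1 6.6 4.3] min z -40.0
-0.025 39 [  4.9  12.7 -18.9] [10.3  2.6  3.8] min z -24.9
bore px (np.float64(300.0861180862439), np.float64(302.3969065049703))
[[172 173 173 174 171 164 159 161 167 171 174 176 177 179 181 182 179 169
  166 165 164]
 [173 173 175 175 172 168 162 163 167 173 175 179 179 182 185 183 180 172
  165 165 163]
 [173 173 176 174 173 168 163 163 168 171 173 178 179 182 183 183 178 172
  166 164 164]
 [173 173 175 175 173 170 163 160 165 170 174 178 179 182 184 183 180 171
  165 164 164]
 [171 173 175 174 174 169 164 162 161 165 169 174 176 181 183 181 179 172
  166 162 163]
 [172 172 175 175 172 167 160 154 148 150 154 161 167 172 178 181 179 173
  164 164 162]
 [
[... 455 characters left out ...]
1 129 102  93  92  98  99 103 103 103 100  96  97 106 126 154
  172 173 163]
 [173 172 164 136 107  94  94  97  98 103 102  98  96  92  94 101 120 148
  172 170 162]
 [175 171 168 152 118  98  95  97 102 101  99  94  94  92  92 102 124 152
  171 169 162]
 [175 172 171 160 138 112 102 100 101  99  96  93  93  92  93 106 134 161
  173 168 160]
 [173 173 172 170 159 143 125 113 108 100  94  93  92  96 106 121 147 169
  173 165 159]
 [173 171 173 172 172 164 155 144 132 120 112 111 112 119 137 155 168 174
  171 166 159]
 [173 174 172 172 173 173 170 165 161 158 150 150 152 159 168 175 179 178
  173 167 160]
 [173 171 172 172 174 174 171 171 173 173 169 167 170 175 178 181 181 178
  175 169 160]]
```

Emit:
step_arm --steps '[{"translation": [5,-1,20],"yaw": 0},{"translation": [5,-1,40],"yaw": 0},{"translation": [5,-1,50],"yaw": 0},{"translation": [5,-1,60],"yaw": 0},{"translation": [5,-1,60],"yaw": 0}]'

```text
clock: 38.5
ee_pos: [0.5672, 0.2195, 0.1325]
eef_rot: [[0.972, 0.234, -0.001], [0.234, -0.972, -0.001], [-0.001, 0.001, -1.0]]
contact_force: [-1.8, -1.3, -2.7]
finger_gap: 0.321
finger_force: 30.0
```

Emit:
step_arm --steps '[{"translation": [6,0,-2],"yaw": 0},{"translation": [12,0,-4],"yaw": 0},{"translation": [18,0,-6],"yaw": 0},{"translation": [24,0,-7],"yaw": 0},{"translation": [30,0,-8],"yaw": 0},{"translation": [36,0,-9],"yaw": 0},{"translation": [42,0,-10],"yaw": 0},{"translation": [47,0,-10],"yaw": 0},{"translation": [47,0,-10],"yaw": 0}]'

```text
clock: 39.4
ee_pos: [0.6138, 0.231, 0.1434]
eef_rot: [[0.972, 0.233, 0.0], [0.233, -0.972, -0.0], [0.0, 0.0, -1.0]]
contact_force: [-3.2, -2.2, -2.2]
finger_gap: 0.323
finger_force: 30.0
```

Lean is being pushed out; now down, centring over the bore.

Emit:
step_arm --steps '[{"translation": [-1,0,6],"yaw": 0},{"translation": [-3,1,12],"yaw": 0},{"translation": [-5,1,18],"yaw": 0},{"translation": [-5,1,23],"yaw": 0},{"translation": [-5,1,26],"yaw": 0},{"translation": [-5,1,26],"yaw": 0}]'

```text
clock: 40.0
ee_pos: [0.6103, 0.2294, 0.1169]
eef_rot: [[0.972, 0.233, 0.003], [0.233, -0.972, 0.001], [0.003, -0.001, -1.0]]
contact_force: [5.8, 1.5, -4.3]
finger_gap: 0.325
finger_force: 30.0
```

Emit:
step_arm --steps '[{"translation": [0,0,1],"yaw": 0},{"translation": [0,0,1],"yaw": 0},{"translation": [0,0,1],"yaw": 0},{"translation": [0,0,1],"yaw": 0},{"translation": [0,0,1],"yaw": 0},{"translation": [0,0,1],"yaw": 0},{"translation": [0,0,-35],"yaw": 0},{"translation": [0,0,-80],"yaw": 0},{"translation": [-40,0,-120],"yaw": 0},{"translation": [-90,0,-140],"yaw": 0},{"translation": [-140,0,-140],"yaw": 0},{"translation": [-190,0,-140],"yaw": 0},{"translation": [-190,0,-140],"yaw": 0}]' --fingers 0.0

```text
clock: 41.3
ee_pos: [0.4189, 0.1833, 0.257]
eef_rot: [[0.972, 0.236, -0.001], [0.236, -0.972, -0.003], [-0.002, 0.003, -1.0]]
contact_force: [0.8, -0.9, 0.5]
finger_gap: 1.0
finger_force: 0.0
```

```bash
python3 - <<'E'
from h import *
s=status.get_state();print(s['clock'],s['ee_pos'],s['contact_force'])
for nm in('top','side'):
    p=snap(nm);W=world(p);z0=dict(np.load(nm+'0.npz'));W0=world(z0)
    for t,w,pp in(('start',W0,z0),('now',W,p)):
        k=(pp['depth']>0)&(np.abs(w[...,0]-.609)<.05)&(np.abs(w[...,1]-.228)<.05)&(w[...,2]>.095)&(w[...,2]<.2)
        P=w[k];tp=P[P[:,2]>.137];lo=P[(P[:,2]>.095)&(P[:,2]<.12)];print(nm,t,len(P),P.mean(0),'z98',np.percentile(P[:,2],98),'top',tp.mean(0),'low',lo.mean(0))
    if nm=='top':
        print(cv2.cvtColor(p['frame'],cv2.COLOR_RGB2GRAY).astype(float)[222:252,398:416].mean(1).round().astype(int))
        for q in('vice_jar','front_jar','jug','tall_jar','small_clip_jar'): print(q,[(np.round(r['location'],3),round(r['conf'],2)) for r in models.look_for(q,p)[:2]])
E
```

```text
41.3 [0.4189 0.1833 0.257 ] [ 0.8428 -0.891   0.4981]
top start 187 [0.6086 0.2239 0.1403] z98 0.15060405317949688 top [0.6099 0.2256 0.145 ] low [0.6025 0.2192 0.1111]
top now 190 [0.609  0.2253 0.1401] z98 0.15014219480299645 top [0.6102 0.227  0.1452] low [0.6044 0.218  0.1102]
[ 82  64  59  59  59  55  48  45  46  55  82  99 102  95  84  81  80  80
  80  79  78  81  87  86  80  75  72  71  70  68]
vice_jar [(array([ 0.688, -0.21 ,  0.088]), 0.96), (array([ 0.679, -0.346,  0.074]), 0.82)]
front_jar [(array([ 0.458, -0.191,  0.081]), 0.9)]
jug [(array([ 0.78 , -0.029,  0.177]), 0.71)]
tall_jar [(array([ 0.631, -0.006,  0.186]), 0.71)]
small_clip_jar [(array([0.733, 0.229, 0.089]), 0.71)]
side start 332 [0.6045 0.2391 0.1308] z98 0.14786160906492896 top [0.6057 0.2341 0.1439] low [0.6031 0.2435 0.1105]
side now 344 [0.6038 0.2385 0.1309] z98 0.14809497808020083 top [0.6046 0.2333 0.1436] low [0.603  0.2432 0.1103]
```

```bash
python3 - <<'E'
from h import *
p=snap('top');W=world(p);A=dict(np.load('top0.npz'));W0=world(A)
for n,w,rows in(('0',W0,(239,242)),('now',W,(232,236))):
    b=w[rows[0]:rows[1],398:416].reshape(-1,3);b=b[b[:,2]<.2];print(n,np.median(b,0))
    R=np.array([np.cos(.081),np.sin(.081)])
    j=w[(np.abs(w[...,0]-.69)<.05)&(np.abs(w[...,1]+.215)<.05)&(w[...,2]>.07)&(w[...,2]<.1)]
    c=cv2.minEnclosingCircle(np.float32(j[:,:2]*1000));print(' jar lid',c, 'bar->jar along vice',(np.array(c[0])/1000-np.median(b,0)[:2])@R*1000)
def f(frame): return cv2.cvtColor(frame,cv2.COLOR_RGB2GRAY).astype(float)[222:252,398:416].mean(1)
E
```

```text
0 [ 0.6375 -0.2223  0.0583]
 jar lid ((698.3192749023438, -216.54965209960938), 38.88222885131836) bar->jar along vice 61.10894377687828
now [ 0.6545 -0.223   0.0579]
 jar lid ((706.8724365234375, -219.25804138183594), 44.998634338378906) bar->jar along vice 52.552329484025435
```

```bash
python3 -c "
from workcell import env;print(env.hand_in())"
```

```text
the job is handed in; nothing more can be done
None
```

I handed the job in at about 41.5 s of the 72 s allowed; `hand_in` gave no verdict. The jaw moved about 16–17 mm and two more turning attempts did not shift it, so I take it to be home. The key is back down in its holder as it started and let go, the clamped jar is in place, and the jug and surrounding jars show no measurable movement.

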